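# Clear the piston, then hold the blind spacer hole-up

## Task

The round aluminium spacer in the V-block has a blind hole in one end only, and from above both ends look alike. First take the piston standing tight beside it away and stand it upright on the middle of the rubber mat; then lift the spacer, find the open end by touch or sight, turn the hole straight up, and finish still holding it in the gripper, at least 15 cm above the bench and touching nothing else. Leave the bearing, tin, wrench and screwdriver where they are.

Things in the scene. Friction and masses are not known exactly. Their poses are not given: they have to be found in the camera images.
- spacer: Loose plain aluminium cylinder, 40 mm across, 66 mm long, 0.11 to 0.22 kg, lying level in the V-block with its axis 50 mm above the bench. Origin at the middle of its length on its axis; its x axis runs along the cylinder and points out of the open end (mouth at +33 mm: a round blind hole 28 mm across, 40 mm deep, walls 6 mm); the other end (-33 mm) is solid and flat. The centre of mass lies 5 mm from the origin towards the solid end. Hole up means x axis up.
- vblock: Steel V-block fixed to the bench, position and heading vary. Origin at the centre of its underside, x along its groove (the spacer lies along it). The groove block is 44 mm long and at most 32 mm wide, its upper edges 34 mm above the bench; a foot 60 mm x 34 mm x 8 mm. It is narrower and shorter than the spacer, so that spacer's sides and ends are free.
- piston: Loose aluminium engine piston, a cylinder standing upright, 56 mm across, 60 mm high, about 0.15 kg, with three dark ring grooves near its top. It stands on the bench beside the spacer's middle, only 4 to 8 mm from its side, so that no finger fits between. Origin at the centre of its underside, z up.
- mat: Black rubber mat fixed on the bench, 140 mm square, 4 mm thick, on the other side of the work area from the V-block (left or right varies). Origin at the centre of its underside, top at 4 mm.
- bearing: Bystander: loose steel ring lying flat, 48 mm across, 15 mm high. Origin at the centre of its underside.
- tin: Bystander: small grey closed tin standing upright, 48 mm across, 50 mm high. Origin at the centre of its underside.
- wrench: Bystander: open-ended wrench lying flat, 170 mm long. Origin near its middle, on its underside, x along it.
- screwdriver: Bystander: screwdriver with black handle lying flat, 180 mm long. Origin near its middle, on its underside, x along it.
- table: The bench, a steel table, top at height 0, fixed.

How it is judged:
By the outcome, as a careful person would: the job done as asked, in the order asked, and still so for the second after the job is handed in, while the arm keeps its last pose, push and grip.
It also fails if it takes over 53 s, if anything falls off the work surface, if the arm or the gripper's body presses on something with over 40 N, if the wrist force passes 120 N, or if a joint passes its speed limit or range.

## Robot

A 7-joint arm with a two-finger parallel gripper is mounted at the origin on the work surface. World frame = base frame: x ahead of the robot, y to its left, z up, the work surface at z = 0. Lengths are in m, angles in rad, forces in N, time in s.
With the tool pointing down it reaches from about 0.35 to 0.9 m from the base axis. Payload 7.2 kg.
Tool frame: the origin (TCP) lies on the centre line of the jaws, within the pads' length; the fingertips stand tcp_to_tips ahead of it and the grasp point (between the pads) lies 6 mm ahead of it (tcp_to_tips is the distance from the TCP to the fingertips, in m); y points along the fingers, x is the direction in which the jaws open and shut, and the axes are right-handed (so a half turn about y gives the same grasp; the last joint's range is limited). The gripper opens to 88 mm and grips with 3 to 60 N. Pads are 20 mm wide; open, the fingers measure 115 mm over their backs; the gripper's body (75 mm by 178 mm) begins 61 mm behind the grasp point.
Start: joints at [1.128, 0.411, -0.013, 1.596, 0.006, 1.134, -0.082], TCP at [0.229, -0.582, 0.248] pointing down, gripper open.
Joint ranges: [-2.95, 2.95], [-0.29, 1.99], [-1.47, 1.44], [0.14, 2.54], [-1.03, 4.17], [0.13, 1.85], [-2.86, 2.86]. Speed limits (rad/s): [2.39, 2.39, 3.01, 3.01, 3.14, 3.14, 3.14].

## Interface

Orientations are given as a 3x3 rotation matrix whose columns are the frame's x, y, z axes.
In Python, from bench import * gives the robot as it stands.
- The arm moves only by the tool carry_out, never from a script. Its argument "targets" is a list of rows, each a list of 7 numbers: the shift along the tool's x, y, z in mm, then the turn, a rotation vector about the tool's x, y, z in degrees, then the opening, from -1 (shut) to 1 (fully open), so that 0 is half open. In form: [[tx, ty, tz, ax, ay, az, hand], ...]. A call has 1 to 8 rows; each row shifts and turns the commanded pose from where the row before left it, along the tool's axes as they then stand; what a row does not reach is not made up. A row lasts 1/10 s, in which the tool goes at most 50 mm and 8.59 degrees, less where a joint would pass 70% of its speed; a pose out of reach is approached as far as the arm can. A call with a gripper value outside its range is refused whole. The fingers move at their own pace and stop on an object; "force" is the grip in N (left out, the last holds). Time passes only in rows, so rows that do not move let the fingers close. It gives the time, the measured TCP pose, the force and the opening at its end, in the units of the state.
- get_obs(): the state, without advancing time (a new reading comes with each control period).
- capture(name): name is "side" or "top"; returns a dict with "pixels" (480x640x3 uint8, blue, green, red), "range_z" (480x640 float32, m along the optical axis (not along the pixel's ray), 0 where there is no reading), "camera_matrix" (3x3 intrinsics, pixels), "R" (3x3) and "t" (3): a world point X has camera coordinates R X + t. Camera axes: x right, y down, z forward; pixel columns grow to the right and rows downward; lengths in m; the calibration is good to about 2 mm. A picture is of the moment at which its call begins.
- hand_in(): hands the job in, once; it reports no verdict.
The state is a dict: "t": time; "joint_pos": joint angles; "qd": joint speeds; "joint_efforts": joint torques, N m; "tcp_pos": TCP position; "tcp_rot": TCP orientation; "ft_force": force on the tool from outside, world axes, zero at the start; "ft_torque": the same for the moment, N m; "grip_width": opening from 0.0 (shut) to 1.0 (fully open).
Only numpy, scipy, OpenCV 4.12 (cv2) and the standard library are available. Lean on these libraries where they do the work, as an engineer would, in place of code of your own. Each camera call takes 0.05 s, during which the arm holds its last target.

## Working session

There is one attempt and no reset: what is moved stays moved. The work goes in short steps, Python scripts to look and compute and a tool call to move; the robot and the scene stay as the last step left them, time stands still between calls to the robot, and variables do not carry over. Pictures are saved under pics/ and viewed, and the job is handed in when it is done.

Besides the shell and the picture viewer there is one more tool, called after "Call:" as a command line: name --pt "numbers of a row" for each row, then --argument value for the rest. carry_out: Moves the arm, as the interface text tells. Its arguments: {"type":"object","properties":{"targets":{"type":"array"},"force":{"type":"number"}},"required":["targets"]}

```bash
ls; mkdir -p pics; cat > h.py <<'E'
from bench import *
import numpy as np, cv2
def snap(n,f):
    c=capture(n); cv2.imwrite('pics/'+f,c['pixels']); np.savez('pics/'+f+'.npz',**c); return c
def world(c):
    z=c['range_z'].astype(float);K=c['camera_matrix'];v,u=np.mgrid[:480,:640]
    P=np.stack([(u-K[0,2])/K[0,0]*z,(v-K[1,2])/K[1,1]*z,z],-1)
    W=(P-c['t'])@c['R']; W[z==0]=np.nan; return W
def load(f):
    return dict(np.load('pics/'+f+'.npz'))
E
python3 - <<'E'
from h import *
o=get_obs(); print(o)
for n in('top','side'):
    c=snap(n,n+'0.png'); print(n,-c['R'].T@c['t'],c['R'],c['camera_matrix'])
E
```

```text
pics
{'t': 0.0, 'joint_pos': array([ 1.12780923,  0.41191438, -0.01274965,  1.59700652,  0.00559119,
        1.13429204, -0.08224462]), 'qd': array([ 7.25444967e-04, -5.33425208e-04, -3.42239030e-04,  1.15221853e-03,
        1.01159343e-04, -1.71715351e-03, -5.24273514e-05]), 'joint_efforts': array([-7.75970184e-04, -5.87953198e+01,  6.41241577e-01, -2.91070855e+01,
       -5.38441131e-02,  1.82739983e-02,  2.03927925e-04]), 'tcp_pos': array([ 0.22861954, -0.58120297,  0.24681518]), 'tcp_rot': array([[ 3.66083747e-01, -6.62190735e-04,  9.30581674e-01],
       [-9.30580564e-01,  1.43993540e-03,  3.66084335e-01],
       [-1.58239515e-03, -9.99998744e-01, -8.90848827e-05]]), 'ft_force': array([-0.00848727, -0.28772342, -1.11495745]), 'ft_torque': array([ 0.01990902, -0.0035992 ,  0.04313894]), 'grip_width': 0.9979653527456231}
top [ 0.43723684 -0.00176641  1.19947821] [[ 0.02670282 -0.99957829  0.01141021]
 [-0.99184584 -0.0279157  -0.12434847]
 [ 0.12461455 -0.00799672 -0.992173  ]] [[535.61961202   0.         315.42190013]
 [  0.         535.61961202 233.30400514]
 [  0.           0.           1.        ]]
side [0.50158963 0.8360252  0.66219279] [[-0.99559809 -0.09307587  0.01101508]
 [-0.06244362  0.57106783 -0.81852448]
 [ 0.06989452 -0.81560923 -0.57436603]] [[545.20636786   0.         314.09895261]
 [  0.         545.20636786 243.82392035]
 [  0.           0.           1.        ]]
```

View pics/top0.png

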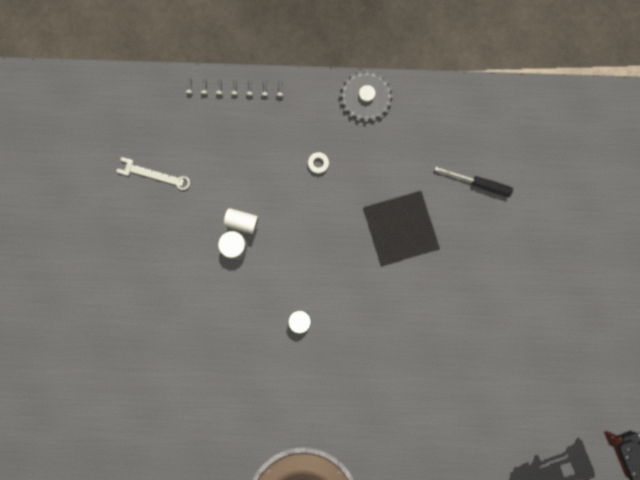

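View pics/side0.png

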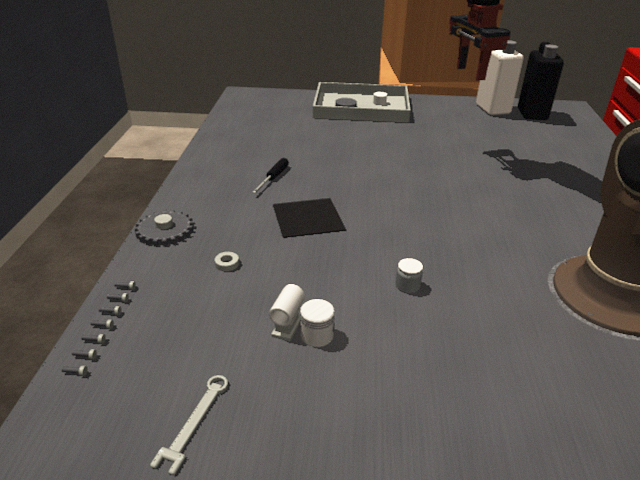

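Top view: spacer at about (240,221), piston touching close at (232,245), mat (401,228), tin (299,322), bearing (318,163). The side view shows the spacer's +y end at (279,313). I'll measure these and zoom in.

```bash
python3 - <<'E'
from h import *
c=load('top0.png');W=world(c)
for n,(a,b,x,y) in dict(sp=(215,195,265,270),tin=(285,305,315,340),mat=(355,185,445,270),bearing=(300,145,335,180)).items():
    w=W[b:y,a:x].reshape(-1,3); print(n,[ (lo,np.nanmean(w[(w[:,2]>lo)&(w[:,2]<lo+.01)],0).round(4),((w[:,2]>lo)&(w[:,2]<lo+.01)).sum()) for lo in (0.002,.01,.04,.05,.056,.062)])
# piston top by z and circle; spacer: ridge
w=W[195:270,215:265].reshape(-1,3)
import sys
u=np.array([[i,j] for i in range(195,270) for j in range(215,265)])
for nm,m in (('hi',w[:,2]>.045),):
    pts=u[m]; 
# px mask by row split
I=np.zeros((480,640),np.uint8)
H=W[...,2]; M=(H>.05)
lab=cv2.connectedComponents(M[195:270,215:265].astype(np.uint8))
print(lab[0])
for k in range(1,lab[0]):
    p=W[195:270,215:265][lab[1]==k]; print(k,len(p),p.mean(0),p.min(0),p.max(0)); q=p[:,:2]; print(cv2.minAreaRect((q*1000).astype(np.float32)))
print('noise', np.nanstd(W[300:340,400:440,2]),np.nanmean(W[300:340,400:440,2]))
# mat corners by colour
g=c['pixels'].max(2); m=(g[180:275,355:450]<45).astype(np.uint8)
cn=max(cv2.findContours(m,0,2)[0],key=cv2.contourArea); r=cv2.minAreaRect(cn); uu=r[0][0]+355,r[0][1]+180; print(r,uu, W[int(round(uu[1])),int(round(uu[0]))])
s=cv2.imread('pics/side0.png')[270:360,250:350]; s2=cv2.imread('pics/top0.png')[195:270,210:270]
cv2.imwrite('pics/z0.png',np.hstack([cv2.resize(s,(400,400),interpolation=2),cv2.resize(s2,(320,400),interpolation=2)]))
E
```

```text
sp [(0.002, array([0.5864, 0.1587, 0.0036]), np.int64(276)), (0.01, array([0.5467, 0.1481, 0.0149]), np.int64(15)), (0.04, array([0.572 , 0.1369, 0.0458]), np.int64(28)), (0.05, array([0.5613, 0.1637, 0.0572]), np.int64(516)), (0.056, array([0.5704, 0.1617, 0.0602]), np.int64(736)), (0.062, array([0.6006, 0.1519, 0.0665]), np.int64(436))]
tin [(0.002, array([0.3904, 0.0135, 0.0031]), np.int64(50)), (0.01, array([nan, nan, nan]), np.int64(0)), (0.04, array([0.3922, 0.0191, 0.0478]), np.int64(256)), (0.05, array([0.3911, 0.017 , 0.0512]), np.int64(97)), (0.056, array([nan, nan, nan]), np.int64(0)), (0.062, array([nan, nan, nan]), np.int64(0))]
mat [(0.002, array([ 0.6068, -0.2033,  0.0041]), np.int64(2607)), (0.01, array([ 0.6483, -0.1877,  0.0106]), np.int64(3)), (0.04, array([nan, nan, nan]), np.int64(0)), (0.05, array([nan, nan, nan]), np.int64(0)), (0.056, array([nan, nan, nan]), np.int64(0)), (0.062, array([nan, nan, nan]), np.int64(0))]
bearing [(0.002, array([ 0.7496, -0.0111,  0.0063]), np.int64(182)), (0.01, array([ 0.7475, -0.0128,  0.0137]), np.int64(246)), (0.04, array([nan, nan, nan]), np.int64(0)), (0.05, array([nan, nan, nan]), np.int64(0)), (0.056, array([nan, nan, nan]), np.int64(0)), (0.062, array([nan, nan, nan]), np.int64(0))]
3
1 566 [0.60294378 0.1506365  0.06429797] [0.57804262 0.11592171 0.05009426] [0.62874021 0.18667063 0.07272904]
((604.5206298828125, 151.47793579101562), (67.01959991455078, 39.567222595214844), 76.63932800292969)
2 543 [0.55150681 0.16769285 0.05838914] [0.52445843 0.14116388 0.05070322] [0.57884876 0.1954996  0.0647227 ]
((551.7105102539062, 168.24130249023438), (54.20461654663086, 54.02082061767578), 3.895960569381714)
noise 0.002300864206522115 -0.0014980881931569406<stdin>:4: RuntimeWarning: Mean of empty slice
Traceback (most recent call last):
ValueError: max() iterable argument is empty
```

```bash
python3 - <<'E'
from h import *
c=load('top0.png');W=world(c)
g=c['pixels'].max(2); print(g[228,340:450:6])
m=(g[180:275,355:450]<60).astype(np.uint8)
cn=max(cv2.findContours(m,0,2)[0],key=cv2.contourArea); r=cv2.minAreaRect(cn); bx=cv2.boxPoints(r)+[355,180]
K=c['camera_matrix'];Ri=c['R'].T;o=-Ri@c['t']
def px(u,v,z):
    d=Ri@np.array([(u-K[0,2])/K[0,0],(v-K[1,2])/K[1,1],1]);return o+d*(z-o[2])/d[2]
for b in bx: print(b,px(*b,.004).round(4))
print('matc',px(*bx.mean(0),.004))
s=load('side0.png')
Ws=world(s); M=(Ws[...,2]>.045); n,l=cv2.connectedComponents(M[270:360,250:350].astype(np.uint8))
for k in range(1,n):
    p=Ws[270:360,250:350][l==k]; print(len(p),p.mean(0),p.min(0),p.max(0))
# spacer end normal in side view: plane fit
d=s['range_z'][295:330,268:292]; print(Ws[300:330:3,278].round(4))
a=s['pixels'][270:360,250:350]; s2=c['pixels'][195:270,210:270]
cv2.imwrite('pics/z0.png',np.hstack([cv2.resize(a,(400,400),interpolation=2),cv2.resize(s2,(320,400),interpolation=2)]))
E
```

```text
[123 124 125 122 121  59  59  59  56  58  61  58  60  59  58  56 119 124
 124]
[364.05295467 208.42875671] [ 0.6473 -0.12    0.004 ]
[420.33417511 191.75283813] [ 0.6894 -0.2476  0.004 ]
[436.84867859 247.48928833] [ 0.5629 -0.2851  0.004 ]
[380.56745911 264.16520691] [ 0.5219 -0.1589  0.004 ]
matc [ 0.60493541 -0.20288185  0.004     ]
762 [0.60131414 0.15624357 0.0642976 ] [0.57843981 0.11542725 0.04523915] [0.6311638  0.18794295 0.07323942]
834 [0.55134143 0.17469147 0.05866591] [0.52416591 0.14027694 0.0450866 ] [0.57957103 0.19762717 0.06407959]
[[0.618  0.1606 0.0688]
 [0.6167 0.1692 0.0699]
 [0.6156 0.1765 0.0699]
 [0.6148 0.182  0.0684]
 [0.6188 0.1603 0.0419]
 [0.6178 0.167  0.0414]
 [0.6172 0.1717 0.039 ]
 [0.616  0.1794 0.0395]
 [0.6159 0.1809 0.0342]
 [0.6181 0.1697 0.0165]]
```

View pics/z0.png

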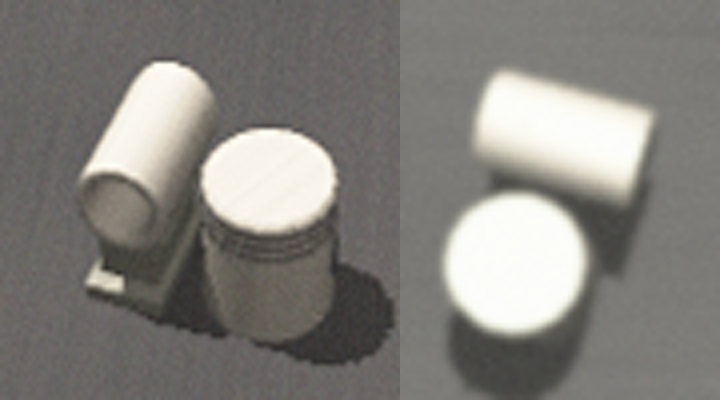

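The side zoom shows the hole in the spacer's +y end, at about (279,313) in the side image. The depth readings there also go inside the mouth, so the open end points along (0.23,0.97). Next I'll write a move planner.

```bash
cat >> h.py <<'E'
from scipy.spatial.transform import Rotation as Ro
def down(az):  # tool x at azimuth az deg, y down
    a=np.radians(az); x=np.array([np.cos(a),np.sin(a),0]);y=np.array([0,0,-1.]);return np.stack([x,y,np.cross(x,y)],1)
def plan(pos,R,hand,step=45,turn=8.,maxn=8,grasp=True):
    """pos = grasp point target (6mm ahead of TCP along y)"""
    o=get_obs();p=o['tcp_pos'].copy();Rc=o['tcp_rot'].copy();pos=np.array(pos)-(R[:,1]*.006 if grasp else 0)
    rv=Ro.from_matrix(Rc.T@R).as_rotvec(degrees=True)
    n=int(max(np.ceil(np.linalg.norm(pos-p)*1000/step),np.ceil(np.linalg.norm(rv)/turn),1))
    print('rows',n,'rv',rv.round(1),'t',o['t'])
    d=(pos-p)/n
    for i in range(min(n,maxn)):
        s=(Rc.T@d*1000).round(0);r=(rv/n).round(1)
        print([*[float(v) for v in s],*[float(v) for v in r],hand],end=', ')
        p=p+Rc@s/1000;Rc=Rc@Ro.from_rotvec(r,degrees=True).as_matrix()
    print('\nend',p.round(4),'x az',np.degrees(np.arctan2(Rc[1,0],Rc[0,0])).round(1))
E
python3 - <<'E'
from h import *
import bench; print([n for n in dir(bench) if not n.startswith('_')]); print(globals().get('tcp_to_tips'))
plan([.5517,.1685,.2],down(76.6),1.0,maxn=24)
E
```

```text
['PlanningError', 'capture', 'get_obs', 'hand_in', 'tcp_to_tips']
0.025
rows 19 rv [-1.000e-01 -1.451e+02 -0.000e+00] t 0.1
[-30.0, 2.0, 30.0, -0.0, -7.6, -0.0, 1.0], [-26.0, 2.0, 34.0, -0.0, -7.6, -0.0, 1.0], [-21.0, 2.0, 37.0, -0.0, -7.6, -0.0, 1.0], [-16.0, 2.0, 40.0, -0.0, -7.6, -0.0, 1.0], [-11.0, 2.0, 42.0, -0.0, -7.6, -0.0, 1.0], [-5.0, 2.0, 43.0, -0.0, -7.6, -0.0, 1.0], [0.0, 2.0, 43.0, -0.0, -7.6, -0.0, 1.0], [6.0, 2.0, 43.0, -0.0, -7.6, -0.0, 1.0], [12.0, 2.0, 41.0, -0.0, -7.6, -0.0, 1.0], [17.0, 2.0, 39.0, -0.0, -7.6, -0.0, 1.0], [22.0, 2.0, 37.0, -0.0, -7.6, -0.0, 1.0], [27.0, 2.0, 34.0, -0.0, -7.6, -0.0, 1.0], [31.0, 2.0, 30.0, -0.0, -7.6, -0.0, 1.0], [35.0, 2.0, 26.0, -0.0, -7.6, -0.0, 1.0], [38.0, 2.0, 21.0, -0.0, -7.6, -0.0, 1.0], [40.0, 2.0, 16.0, -0.0, -7.6, -0.0, 1.0], [42.0, 2.0, 10.0, -0.0, -7.6, -0.0, 1.0], [43.0, 2.0, 4.0, -0.0, -7.6, -0.0, 1.0], [43.0, 2.0, -1.0, -0.0, -7.6, -0.0, 1.0], 
end [0.5542 0.1696 0.2097] x az 75.9
```

Call:
carry_out --pt "-30 2 30 0 -7.6 0 1" --pt "-26 2 34 0 -7.6 0 1" --pt "-21 2 37 0 -7.6 0 1" --pt "-16 2 40 0 -7.6 0 1" --pt "-11 2 42 0 -7.6 0 1" --pt "-5 2 43 0 -7.6 0 1" --pt "0 2 43 0 -7.6 0 1" --pt "6 2 43 0 -7.6 0 1" --force 30

```text
t: 0.9
tcp_pos: [0.3663, -0.2646, 0.2315]
tcp_rot: [[0.992, -0.0, 0.129], [-0.129, -0.0, 0.992], [-0.0, -1.0, -0.0]]
ft_force: [1.8, 0.4, -0.7]
grip_width: 0.996
```

Call:
carry_out --pt "12 2 41 0 -7.6 0 1" --pt "17 2 39 0 -7.6 0 1" --pt "22 2 37 0 -7.6 0 1" --pt "27 2 34 0 -7.6 0 1" --pt "31 2 30 0 -7.6 0 1" --pt "35 2 26 0 -7.6 0 1" --pt "38 2 21 0 -7.6 0 1" --pt "40 2 16 0 -7.6 0 1"

```text
t: 1.7
tcp_pos: [0.5031, 0.052, 0.2155]
tcp_rot: [[0.597, -0.0, -0.802], [0.802, -0.0, 0.597], [-0.0, -1.0, -0.0]]
ft_force: [1.6, -0.2, -0.6]
grip_width: 1.0
```

```bash
python3 - <<'E'
from h import *
plan([.5517,.1685,.15],down(76.6),1.0)
print(get_obs()['joint_pos'].round(2))
E
```

```text
rows 4 rv [  0.  -23.2  -0. ] t 1.7
[31.0, 15.0, 8.0, 0.0, -5.8, -0.0, 1.0], [31.0, 15.0, 4.0, 0.0, -5.8, -0.0, 1.0], [32.0, 15.0, 1.0, 0.0, -5.8, -0.0, 1.0], [32.0, 15.0, -2.0, 0.0, -5.8, -0.0, 1.0], 
end [0.5527 0.1693 0.1554] x az 76.6
[ 0.4   0.33 -0.73  1.88  0.25  1.02  0.5 ]
```

Call:
carry_out --pt "31 15 8 0 -5.8 0 1" --pt "31 15 4 0 -5.8 0 1" --pt "32 15 1 0 -5.8 0 1" --pt "32 15 -2 0 -5.8 0 1" --pt "0 0 0 0 0 0 1" --pt "0 0 0 0 0 0 1"

```text
t: 2.3
tcp_pos: [0.5523, 0.1679, 0.1547]
tcp_rot: [[0.237, -0.002, -0.972], [0.972, -0.0, 0.237], [-0.001, -1.0, 0.002]]
ft_force: [-0.4, -0.7, 0.6]
grip_width: 1.006
```

```bash
python3 - <<'E'
from h import *
plan([.5515,.1685,.036],down(76.6),1.0,step=25)
print(get_obs()['joint_pos'].round(2)); snap('top','top1.png')
E
```

```text
rows 5 rv [-0.1 -0.3 -0. ] t 2.3
[0.0, 23.0, 0.0, -0.0, -0.1, -0.0, 1.0], [0.0, 23.0, 0.0, -0.0, -0.1, -0.0, 1.0], [0.0, 23.0, 0.0, -0.0, -0.1, -0.0, 1.0], [0.0, 23.0, 0.0, -0.0, -0.1, -0.0, 1.0], [0.0, 23.0, 0.0, -0.0, -0.1, -0.0, 1.0], 
end [0.552  0.1679 0.0397] x az 76.8
[ 0.18  0.55 -0.76  1.77  0.44  1.    0.58]
```

View pics/top1.png

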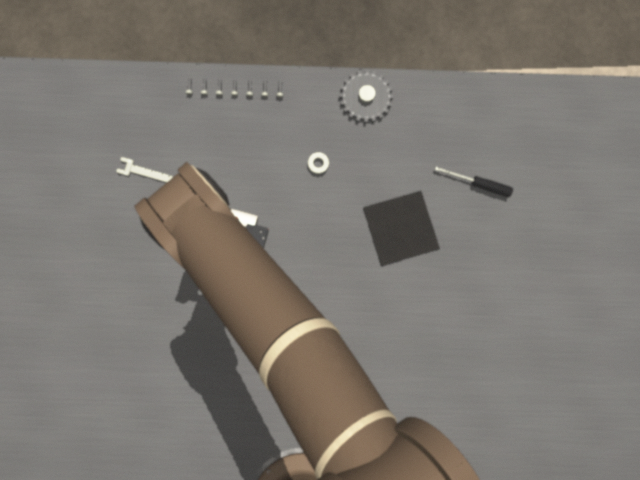

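The arm hides the piston in the top view, and the wrench and bearing are untouched. Descending now.

Call:
carry_out --pt "0 23 0 0 0 0 1" --pt "0 23 0 0 0 0 1" --pt "0 23 0 0 0 0 1" --pt "0 22 1 0 0 0 1" --pt "0 22 0 0 0 0 1" --pt "0 0 0 0 0 0 1"

```text
t: 2.95
tcp_pos: [0.5507, 0.1653, 0.0409]
tcp_rot: [[0.24, -0.003, -0.971], [0.971, -0.002, 0.24], [-0.003, -1.0, 0.003]]
ft_force: [-0.3, -0.3, -0.1]
grip_width: 1.0
```

```bash
python3 - <<'E'
from h import *
c=snap('side','side1.png'); a=c['pixels'][240:370,240:400]; cv2.imwrite('pics/z1.png',cv2.resize(a,(640,520),interpolation=2)); o=get_obs(); print(o['tcp_pos'],o['ft_force'])
E
```

```text
[0.55149821 0.16606002 0.04243226] [ 0.28041922  0.6804887  -0.89328864]
```

View pics/z1.png

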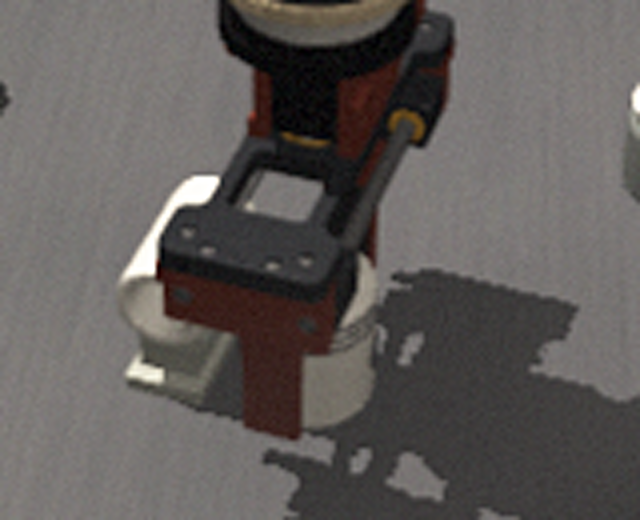

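The finger is centred on the piston. It shows at about (272,370) in the zoom, where the geometry predicts 268. Closing.

Call:
carry_out --pt "0 0 0 0 0 0 -1" --pt "0 0 0 0 0 0 -1" --pt "0 0 0 0 0 0 -1" --pt "0 0 0 0 0 0 -1" --pt "0 0 0 0 0 0 -1" --pt "0 0 0 0 0 0 -1" --force 30

```text
t: 3.6
tcp_pos: [0.5523, 0.1678, 0.0432]
tcp_rot: [[0.237, 0.001, -0.971], [0.971, -0.0, 0.237], [0.0, -1.0, -0.001]]
ft_force: [-1.7, -1.2, 5.3]
grip_width: 0.628
```

Call:
carry_out --pt "0 -15 0 0 0 0 -1" --pt "0 -20 1 0 0 0 -1" --pt "0 -25 2 0 0 0 -1" --pt "0 -30 5 0 0 0 -1" --pt "0 -30 5 0 0 0 -1" --pt "0 0 0 0 0 0 -1"

```text
t: 4.2
tcp_pos: [0.5404, 0.1724, 0.1671]
tcp_rot: [[0.236, 0.006, -0.972], [0.972, 0.002, 0.236], [0.003, -1.0, -0.005]]
ft_force: [0.1, 0.0, -1.9]
grip_width: 0.629
```

```bash
python3 - <<'E'
from h import *
c=snap('side','side2.png'); a=c['pixels'][180:370,240:400]; cv2.imwrite('pics/z2.png',cv2.resize(a,(480,570),interpolation=2))
plan([.605,-.203,.12],down(40),-1)
print(get_obs()['joint_pos'].round(2))
E
```

```text
rows 9 rv [ 0.2 36.3  0.1] t 4.25
[-39.0, 4.0, -17.0, 0.0, 4.0, 0.0, -1], [-37.0, 4.0, -20.0, 0.0, 4.0, 0.0, -1], [-36.0, 4.0, -22.0, 0.0, 4.0, 0.0, -1], [-34.0, 4.0, -25.0, 0.0, 4.0, 0.0, -1], [-33.0, 4.0, -27.0, 0.0, 4.0, 0.0, -1], [-31.0, 4.0, -29.0, 0.0, 4.0, 0.0, -1], [-29.0, 4.0, -31.0, 0.0, 4.0, 0.0, -1], [-26.0, 4.0, -33.0, 0.0, 4.0, 0.0, -1], 
end [ 0.5983 -0.162   0.1329] x az 44.3
[ 0.18  0.52 -0.78  1.8   0.43  1.    0.57]
```

View pics/z2.png

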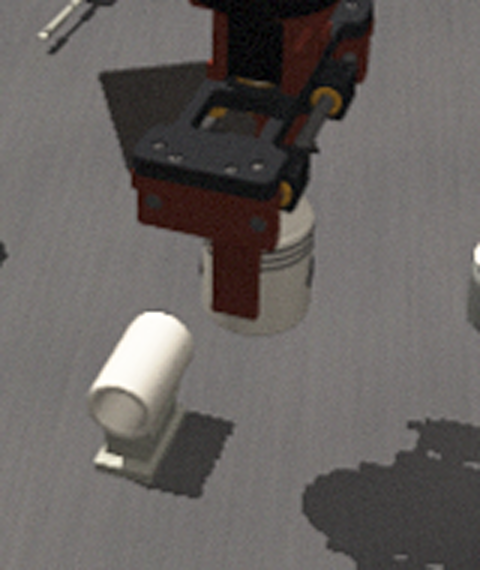

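The piston at about (258,290) hangs clear, and the spacer is still in the V-block with its mouth at (122,408). Moving to the mat.

Call:
carry_out --pt "-39 2 -17 0 4 0 -1" --pt "-37 2 -20 0 4 0 -1" --pt "-36 2 -22 0 4 0 -1" --pt "-34 2 -25 0 4 0 -1" --pt "-33 4 -27 0 4 0 -1" --pt "-31 4 -29 0 4 0 -1" --pt "-29 4 -31 0 4 0 -1" --pt "-26 4 -33 0 4 0 -1"

```text
t: 5.05
tcp_pos: [0.5965, -0.1647, 0.137]
tcp_rot: [[0.718, -0.002, -0.696], [0.696, 0.0, 0.718], [-0.001, -1.0, 0.002]]
ft_force: [1.0, -1.0, -1.9]
grip_width: 0.63
```

Call:
carry_out --pt "-26 4 -33 0 4 0 -1" --pt "0 0 0 0 0 0 -1" --pt "0 0 0 0 0 0 -1" --pt "0 0 0 0 0 0 -1"

```text
t: 5.45
tcp_pos: [0.6014, -0.2029, 0.1338]
tcp_rot: [[0.762, -0.001, -0.648], [0.648, 0.001, 0.762], [-0.0, -1.0, 0.002]]
ft_force: [0.4, -0.0, -2.3]
grip_width: 0.631
```

```bash
python3 - <<'E'
from h import *
c=snap('side','side3.png');W=world(c); cv2.imwrite('pics/z3.png',cv2.resize(c['pixels'][90:270,230:400],(566,600),interpolation=2))
plan([.605,-.203,.05],down(40),-1,step=20)
o=get_obs();print(o['joint_pos'].round(2),o['tcp_pos'])
E
```

```text
rows 4 rv [-0.1  0.4  0. ] t 5.5
[1.0, 20.0, -1.0, -0.0, 0.1, 0.0, -1], [1.0, 20.0, -1.0, -0.0, 0.1, 0.0, -1], [1.0, 20.0, -1.0, -0.0, 0.1, 0.0, -1], [1.0, 20.0, -1.0, -0.0, 0.1, 0.0, -1], 
end [ 0.6072 -0.2029  0.0542] x az 40.0
[ 0.63  0.6  -0.55  1.66  0.36  0.99  0.66] [ 0.60163209 -0.20251033  0.13420544]
```

View pics/z3.png

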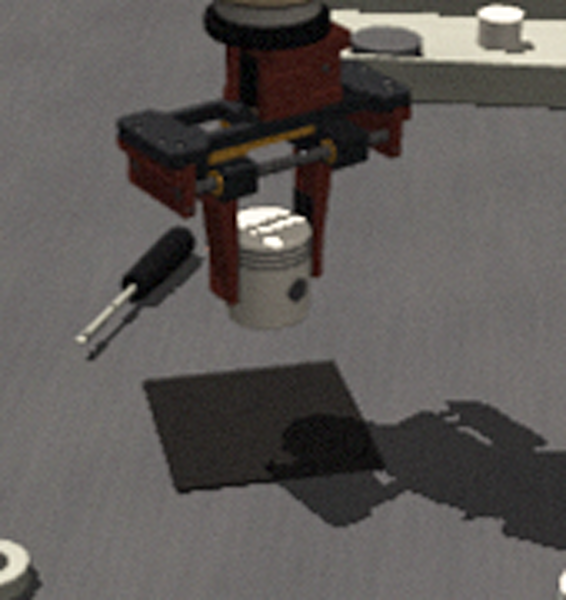

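Piston upright at about (272,270) in the zoom, above the mat. Lowering.

Call:
carry_out --pt "1 20 -1 0 0 0 -1" --pt "1 20 -1 0 0 0 -1" --pt "1 20 0 0 0 0 -1" --pt "0 15 0 0 0 0 -1" --pt "0 7 0 0 0 0 -1" --pt "0 0 0 0 0 0 -1" --pt "0 0 0 0 0 0 -1"

```text
t: 6.2
tcp_pos: [0.6058, -0.2038, 0.0533]
tcp_rot: [[0.763, 0.001, -0.647], [0.647, -0.0, 0.763], [0.001, -1.0, -0.001]]
ft_force: [-0.8, -0.3, -1.5]
grip_width: 0.629
```

```bash
python3 - <<'E'
from h import *
o=get_obs();print(o['tcp_pos'],o['ft_force'],o['tcp_rot'])
E
```

```text
[ 0.60583265 -0.20375497  0.0533077 ] [-0.78305141 -0.29979204 -1.54245983] [[ 7.62638750e-01  8.12043702e-04 -6.46824147e-01]
 [ 6.46824415e-01 -9.21245846e-05  7.62638950e-01]
 [ 5.59707751e-04 -9.99999666e-01 -5.95507471e-04]]
```

Creeping down until it touches.

Call:
carry_out --pt "0 2 0 0 0 0 -1" --pt "0 2 0 0 0 0 -1" --pt "0 0 0 0 0 0 -1" --pt "0 0 0 0 0 0 -1"

```text
t: 6.6
tcp_pos: [0.6054, -0.2041, 0.0488]
tcp_rot: [[0.763, 0.0, -0.646], [0.646, -0.0, 0.763], [0.0, -1.0, -0.0]]
ft_force: [0.3, 0.5, -2.4]
grip_width: 0.628
```

Call:
carry_out --pt "0 1 0 0 0 0 -1" --pt "0 1 0 0 0 0 -1" --pt "0 0 0 0 0 0 -1" --pt "0 0 0 0 0 0 -1"

```text
t: 7.0
tcp_pos: [0.6054, -0.2041, 0.0472]
tcp_rot: [[0.763, 0.0, -0.646], [0.646, -0.0, 0.763], [-0.0, -1.0, -0.0]]
ft_force: [-2.3, 0.9, 5.6]
grip_width: 0.628
```

Contact is about 7 N. Releasing and rising.

Call:
carry_out --pt "0 0 0 0 0 0 0.6" --pt "0 0 0 0 0 0 1" --pt "0 0 0 0 0 0 1" --pt "0 0 0 0 0 0 1" --pt "0 -10 0 0 0 0 1" --pt "0 -25 0 0 0 0 1" --pt "0 -40 0 0 0 0 1" --pt "0 -45 0 0 0 0 1"

```text
t: 7.8
tcp_pos: [0.6047, -0.2037, 0.1676]
tcp_rot: [[0.763, -0.002, -0.647], [0.647, 0.001, 0.763], [-0.001, -1.0, 0.002]]
ft_force: [0.9, -0.2, -0.3]
grip_width: 0.999
```

```bash
python3 - <<'E'
from h import *
c=snap('side','side4.png');W=world(c); cv2.imwrite('pics/z4.png',cv2.resize(c['pixels'][90:270,230:400],(566,600),interpolation=2))
m=(W[...,2]>.045)&(W[...,2]<.07)&(abs(W[...,0]-.6)<.06)&(abs(W[...,1]+.2)<.06); p=W[m]; print(len(p),(p.min(0)+p.max(0))/2,p.max(0)-p.min(0))
plan([.6045,.1517,.16],down(-13.4),1,maxn=16)
o=get_obs();print(o['joint_pos'].round(2),o['tcp_pos'])
E
```

```text
439 [ 0.60532572 -0.20156533  0.05729946] [0.05434393 0.05933207 0.02447392]
rows 8 rv [ 0.3 53.7  0.5] t 7.85
[28.0, 1.0, 34.0, 0.0, 6.7, 0.1, 1], [24.0, 1.0, 37.0, 0.0, 6.7, 0.1, 1], [20.0, 1.0, 40.0, 0.0, 6.7, 0.1, 1], [15.0, 1.0, 42.0, 0.0, 6.7, 0.1, 1], [10.0, 1.0, 43.0, 0.0, 6.7, 0.1, 1], [5.0, 1.0, 44.0, 0.0, 6.7, 0.1, 1], [-0.0, 1.0, 44.0, 0.0, 6.7, 0.1, 1], [-6.0, 1.0, 44.0, 0.0, 6.7, 0.1, 1], 
end [0.6053 0.1501 0.1668] x az -13.3
[ 0.64  0.56 -0.56  1.61  0.34  1.06  0.68] [ 0.60861794 -0.20411053  0.17653855]
```

View pics/z4.png

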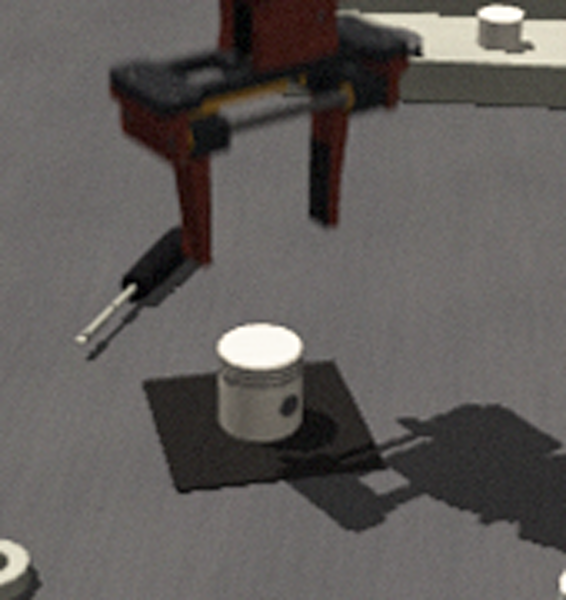

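The piston stands upright on the mat at about (260,385) in the zoom, measured at (0.605,-0.202). Going to the spacer.

Call:
carry_out --pt "28 0 34 0 6.7 0 1" --pt "24 0 37 0 6.7 0 1" --pt "20 0 40 0 6.7 0 1" --pt "15 0 42 0 6.7 0 1" --pt "10 0 43 0 6.7 0 1" --pt "5 0 44 0 6.7 0 1" --pt "0 0 44 0 6.7 0 1" --pt "-6 0 44 0 6.7 0 1"

```text
t: 8.65
tcp_pos: [0.6021, 0.1521, 0.1674]
tcp_rot: [[0.972, 0.001, 0.235], [-0.235, 0.0, 0.972], [0.001, -1.0, 0.0]]
ft_force: [0.8, 0.1, 0.0]
grip_width: 0.996
```

Call:
carry_out --pt "0 0 0 0 0 0 1" --pt "0 0 0 0 0 0 1" --pt "0 0 0 0 0 0 1"

```text
t: 8.95
tcp_pos: [0.6024, 0.1489, 0.1668]
tcp_rot: [[0.973, 0.0, 0.231], [-0.231, -0.001, 0.973], [0.0, -1.0, -0.001]]
ft_force: [-0.5, -0.0, -1.3]
grip_width: 1.001
```

```bash
python3 - <<'E'
from h import *
c=snap('side','side5.png');Ws=world(c)
b=Ws[270:360,250:350].reshape(-1,3); b=b[(b[:,2]>.052)&(b[:,2]<.08)&(b[:,0]>.575)&(b[:,0]<.635)]; print(len(b),(b.max(0)+b.min(0))/2,b.max(0)-b.min(0))
d=np.array([.231,.973]);n=np.array([-.973,.231]);q=(b[:,:2]-[.6045,.1515]); print('along',(q@d).min(),(q@d).max(),'across',(q@n).min(),(q@n).max())
cv2.imwrite('pics/z5.png',cv2.resize(c['pixels'][150:350,220:400],(540,600),interpolation=2))
plan([.6045,.1517,.05],down(-13.4),1,step=22)
o=get_obs();print(o['joint_pos'].round(2),o['tcp_pos'])
E
```

```text
690 [0.60479443 0.15139434 0.06274978] [0.05277634 0.07191902 0.02145192]
along -0.03681795846637631 0.03321456709803617 across -0.020383222817265144 0.020314733314647348
rows 6 rv [ 0.1 -0.   0. ] t 9.0
[0.0, 18.0, 1.0, 0.0, -0.0, 0.0, 1], [0.0, 18.0, 1.0, 0.0, -0.0, 0.0, 1], [0.0, 18.0, 1.0, 0.0, -0.0, 0.0, 1], [0.0, 18.0, 1.0, 0.0, -0.0, 0.0, 1], [0.0, 18.0, 1.0, 0.0, -0.0, 0.0, 1], [0.0, 18.0, 1.0, 0.0, -0.0, 0.0, 1], 
end [0.6039 0.154  0.0587] x az -13.4
[-0.03  0.51 -0.4   1.67  0.23  1.   -0.75] [0.60252578 0.14830533 0.16674297]
```

View pics/z5.png

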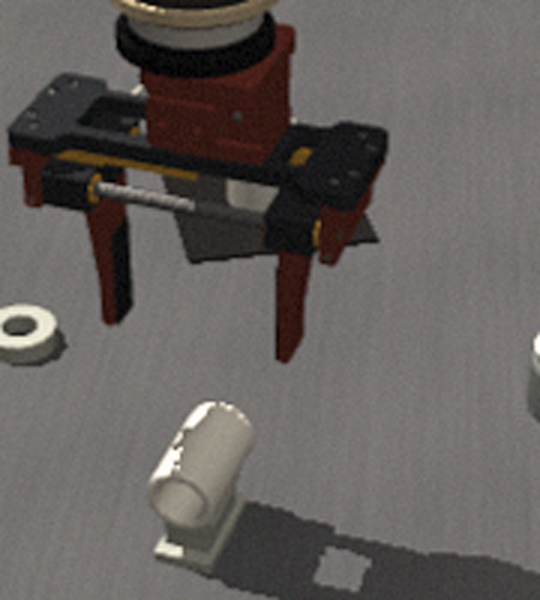

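Spacer unmoved, mouth at (183,500) in the zoom. Descending.

Call:
carry_out --pt "1 20 3 0 0 0 1" --pt "0 20 1 0 0 0 1" --pt "0 20 0 0 0 0 1" --pt "0 20 0 0 0 0 1" --pt "0 18 0 0 0 0 1" --pt "0 12 0 0 0 0 1" --pt "0 0 0 0 0 0 1" --pt "0 0 0 0 0 0 1"

```text
t: 9.8
tcp_pos: [0.6045, 0.1533, 0.057]
tcp_rot: [[0.973, 0.0, 0.231], [-0.231, -0.0, 0.973], [0.0, -1.0, 0.0]]
ft_force: [0.7, -0.2, -0.4]
grip_width: 0.999
```

```bash
python3 - <<'E'
from h import *
c=snap('side','side6.png')
cv2.imwrite('pics/z6.png',cv2.resize(c['pixels'][200:350,220:360],(560,600),interpolation=2))
plan([.6045,.1515,.05],down(-13.4),1,step=22)
o=get_obs();print(o['ft_force'],o['tcp_pos'])
E
```

```text
rows 1 rv [-0.   0.   0.1] t 9.85
[0.0, 2.0, -2.0, -0.0, 0.0, 0.1, 1], 
end [0.6043 0.1517 0.0555] x az -13.4
[-0.1303901  -0.39013204  1.13252789] [0.60471477 0.153598   0.05750142]
```

View pics/z6.png

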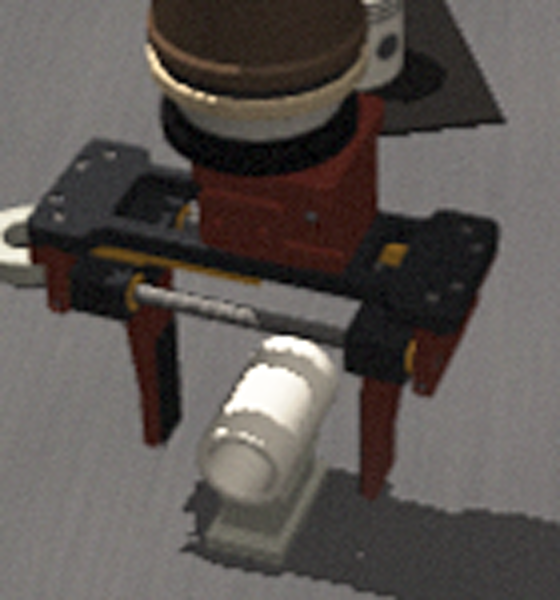

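The fingers (160,430) and (378,480) straddle the spacer evenly. Gripping and lifting.

Call:
carry_out --pt "0 1 -2 0 0 0 -1" --pt "0 0 0 0 0 0 -1" --pt "0 0 0 0 0 0 -1" --pt "0 0 0 0 0 0 -1" --pt "0 0 0 0 0 0 -1" --pt "0 0 0 0 0 0 -1" --pt "0 0 0 0 0 0 -1" --force 45

```text
t: 10.55
tcp_pos: [0.6044, 0.152, 0.0559]
tcp_rot: [[0.973, 0.002, 0.231], [-0.231, 0.0, 0.973], [0.001, -1.0, 0.001]]
ft_force: [2.4, -0.1, -0.2]
grip_width: 0.448
```

Call:
carry_out --pt "0 -10 0 0 0 0 -1" --pt "0 -20 0 0 0 0 -1" --pt "0 -30 0 0 0 0 -1" --pt "0 -40 0 0 0 0 -1" --pt "0 -40 0 0 0 0 -1" --pt "0 -40 0 0 0 0 -1" --pt "0 -40 0 0 0 0 -1" --pt "0 -20 0 0 0 0 -1"

```text
t: 11.35
tcp_pos: [0.6039, 0.1526, 0.3002]
tcp_rot: [[0.973, 0.004, 0.23], [-0.23, 0.001, 0.973], [0.004, -1.0, 0.002]]
ft_force: [0.3, 0.1, -2.0]
grip_width: 0.448
```

```bash
python3 - <<'E'
from h import *
c=snap('side','side7.png')
cv2.imwrite('pics/z7.png',cv2.resize(c['pixels'][100:350,220:400],(432,600),interpolation=2))
o=get_obs();print(o['ft_force'],o['tcp_pos'],o['joint_pos'].round(2),o['grip_width'])
E
```

```text
[0.96863593 0.5143125  1.67941981] [0.60467667 0.15289002 0.30237364] [-0.02  0.4  -0.43  1.51  0.17  1.26 -0.7 ] 0.451026993088264
```

View pics/z7.png

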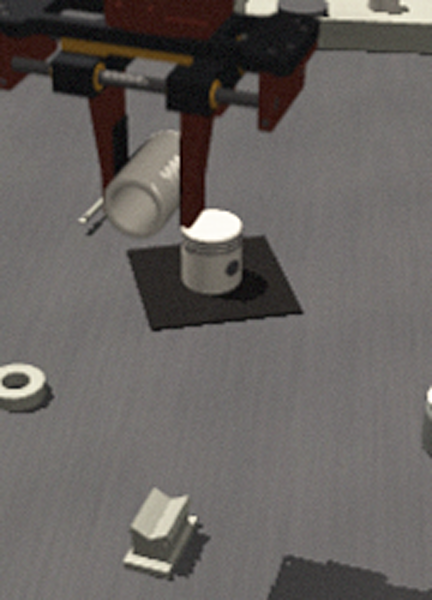

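The spacer is held at about (150,190) with the mouth towards the side camera, and the V-block is empty. Before turning it, I'll identify the kinematics from the logged poses, so the 90° turn can be planned within joint ranges.

```bash
cat > kin.py <<'E'
import numpy as np, itertools
from scipy.spatial.transform import Rotation as Ro
from scipy.optimize import least_squares
from h import down
D=[([1.1278,.4119,-.0127,1.597,.0056,1.1343,-.0822],(.2286,-.5812,.2468),-68.5),
([0.4,.33,-.73,1.88,.25,1.02,.5],(.5031,.052,.2155),53.3),
([.18,.55,-.76,1.77,.44,1.0,.58],(.5523,.1679,.1547),76.3),
([.63,.6,-.55,1.66,.36,.99,.66],(.6016,-.2025,.134),40.3),
([-.03,.51,-.40,1.67,.23,1.0,-.75],(.6025,.1485,.1667),-13.4),
([-.02,.4,-.43,1.51,.17,1.26,-.7],(.6047,.1529,.3024),-13.4)]
def fk(q,s,L):
    R=np.eye(3);p=np.array([0,0,L[0]]);ln={2:L[1],4:L[2],6:L[3]}
    for i in range(7):
        ax='zyzyzyz'[i]; R=R@Ro.from_euler(ax,s[i]*q[i]).as_matrix()
        if i in (1,):p=p+R[:,2]*L[1]+R[:,0]*L[4]
        if i==3:p=p+R[:,2]*L[2]+R[:,0]*L[5]
        if i==5:p=p+R[:,2]*L[3]+R[:,0]*L[6]
    return p,R
def C(off): # tool frame in flange: y along z
    return Ro.from_euler('z',off).as_matrix()@np.array([[1,0,0],[0,0,1],[0,-1,0]]).T.T
def tool(q,s,P):
    p,R=fk(q,s,P[:7]); Rf=R@Ro.from_euler('z',P[7]).as_matrix()
    return p,np.stack([Rf[:,0],Rf[:,2],-Rf[:,1]],1)
def res(P,s,wp=1):
    r=[]
    for q,t,az in D:
        p,R=tool(q,s,P); r+=list((p-np.array(t))*5)+list((R-down(az)).ravel())
    return r
if __name__=='__main__':
    best=[]
    for s1,s3,s5,s7 in itertools.product([1,-1],repeat=4):
        s=[s1,1,s3,1,s5,1,s7]
        for o in (0,1.57,3.14,-1.57):
            f=least_squares(res,[.35,.4,.4,.25,0,0,0,o],args=(s,)); best.append((f.cost,s,f.x.round(3)))
    best.sort(key=lambda b:b[0])
    for b in best[:5]:print(b)
E
python3 kin.py
```

```text
(np.float64(0.04322102617060748), [-1, 1, -1, 1, -1, 1, -1], array([ 2.140e-01,  5.460e-01,  4.380e-01,  2.560e-01,  6.300e-02,
        2.000e-03,  5.300e-02, -3.142e+00]))
(np.float64(0.04322102617060749), [-1, 1, -1, 1, -1, 1, -1], array([2.140e-01, 5.460e-01, 4.380e-01, 2.560e-01, 6.300e-02, 2.000e-03,
       5.300e-02, 3.141e+00]))
(np.float64(0.043221026170607676), [-1, 1, -1, 1, -1, 1, -1], array([2.140e-01, 5.460e-01, 4.380e-01, 2.560e-01, 6.300e-02, 2.000e-03,
       5.300e-02, 3.141e+00]))
(np.float64(0.04322102617060775), [-1, 1, -1, 1, -1, 1, -1], array([2.140e-01, 5.460e-01, 4.380e-01, 2.560e-01, 6.300e-02, 2.000e-03,
       5.300e-02, 3.141e+00]))
(np.float64(1.4957944741509657), [-1, 1, -1, 1, 1, 1, -1], array([-0.085,  0.55 ,  0.47 , -0.056,  0.052,  0.008,  0.071, -3.39 ]))
```

```bash
cat > ik.py <<'E'
from kin import *
from h import get_obs
S=[-1,1,-1,1,-1,1,-1];P=least_squares(res,[.35,.4,.4,.25,0,0,0,3.1],args=(S,)).x
lo=np.array([-2.95,-.29,-1.47,.14,-1.03,.13,-2.86]);hi=np.array([2.95,1.99,1.44,2.54,4.17,1.85,2.86])
o=get_obs();q0=o['joint_pos']
# bias from model to measured
p,R=tool(q0,S,P); print('model err',(p-o['tcp_pos']).round(3),np.degrees(Ro.from_matrix(R.T@o['tcp_rot']).magnitude()).round(1))
def tgt(psi):
    a=np.radians(psi);y=np.array([np.cos(a),np.sin(a),0]);z=np.array([0,0,1.]);return np.stack([np.cross(y,z),y,z],1)
def ik(q,pt,Rt,w=.03):
    f=lambda v:np.r_[(tool(v,S,P)[0]-pt)*5,(tool(v,S,P)[1]-Rt).ravel(),w*(v-q)]
    r=least_squares(f,np.clip(q,lo+1e-3,hi-1e-3),bounds=(lo,hi)); e=f(r.x); return r.x,np.abs(e[:3]).max()/5,np.abs(e[3:12]).max()
out=[]
for psi in range(-120,130,30):
  for pt in [(.6,.15,.4),(.5,.25,.4),(.5,0,.4),(.6,.1,.6),(.65,.15,.75)]:
    R0=o['tcp_rot'];p0=o['tcp_pos'];Rt=tgt(psi);rv=Ro.from_matrix(R0.T@Rt).as_rotvec()
    q=q0.copy();bad=0;mm=9;N=20
    for k in range(1,N+1):
        qn,ep,er=ik(q,p0+(np.array(pt)-p0)*k/N,R0@Ro.from_rotvec(rv*k/N).as_matrix());bad=max(bad,ep+er*.2);mm=min(mm,(qn-lo).min(),(hi-qn).min());st=abs(qn-q).max();q=qn
    out.append((bad,mm,psi,pt,q.round(2)))
out.sort(key=lambda t:t[0])
for t in out[:14]:print(round(t[0],4),round(t[1],2),t[2],t[3],t[4])
E
python3 ik.py
```

```text
model err [-0.007  0.017 -0.001] 0.0
0.0 0.0 90 (0.65, 0.15, 0.75) [ 0.58  0.56 -1.    0.92 -1.03  1.39 -0.29]
0.0 0.05 90 (0.6, 0.15, 0.4) [ 0.82  0.83 -1.17  1.68 -0.98  1.06  0.43]
0.0 0.17 120 (0.5, 0.25, 0.4) [ 0.55  0.83 -1.15  1.64 -0.86  1.34  0.37]
0.0 0.25 120 (0.6, 0.15, 0.4) [ 0.56  0.92 -1.05  1.34 -0.77  1.6   0.25]
0.0 0.02 120 (0.6, 0.1, 0.6) [ 0.54  0.73 -0.99  1.04 -0.99  1.83 -0.06]
0.0 0.0 90 (0.5, 0, 0.4) [ 1.07  0.66 -1.01  1.85 -1.03  1.39  0.57]
0.0 0.08 120 (0.5, 0, 0.4) [ 0.84  0.79 -0.99  1.58 -0.78  1.77  0.42]
0.0 0.0 90 (0.6, 0.1, 0.6) [ 0.87  0.61 -1.19  1.39 -1.03  1.29  0.07]
0.0 0.0 90 (0.5, 0.25, 0.4) [ 0.85  0.89 -1.46  1.94 -1.03  0.68  0.5 ]
0.0001 0.0 60 (0.65, 0.15, 0.75) [ 0.96  0.39 -1.32  1.3  -1.03  0.78 -0.22]
0.0016 0.0 -60 (0.65, 0.15, 0.75) [-1.09  0.54  1.05  0.98  1.01  1.3  -2.86]
0.0029 0.0 -30 (0.65, 0.15, 0.75) [-1.48  0.4   1.44  1.33  0.94  0.67 -2.86]
0.004 0.0 -90 (0.65, 0.15, 0.75) [-0.68  0.82  1.11  0.31  0.86  1.85 -2.53]
0.0135 0.0 120 (0.65, 0.15, 0.75) [ 0.22  0.88 -1.47  0.28 -0.56  1.85 -0.67]
```

```bash
python3 - <<'E'
from h import *
a=np.radians(112);y=np.array([np.cos(a),np.sin(a),0]);z=np.array([0,0,1.])
plan([.6,.15,.4],np.stack([np.cross(y,z),y,z],1),-1,turn=6,maxn=20,grasp=False)
E
```

```text
rows 16 rv [ 86.8 -27.3  28. ] t 11.4
[-0.0, -6.0, -0.0, 5.4, -1.7, 1.7, -1], [-0.0, -6.0, 0.0, 5.4, -1.7, 1.7, -1], [-1.0, -6.0, 1.0, 5.4, -1.7, 1.7, -1], [-1.0, -6.0, 2.0, 5.4, -1.7, 1.7, -1], [-1.0, -6.0, 2.0, 5.4, -1.7, 1.7, -1], [-1.0, -5.0, 3.0, 5.4, -1.7, 1.7, -1], [-1.0, -5.0, 3.0, 5.4, -1.7, 1.7, -1], [-1.0, -5.0, 4.0, 5.4, -1.7, 1.7, -1], [-1.0, -4.0, 4.0, 5.4, -1.7, 1.7, -1], [-1.0, -4.0, 5.0, 5.4, -1.7, 1.7, -1], [-1.0, -3.0, 5.0, 5.4, -1.7, 1.7, -1], [-1.0, -3.0, 5.0, 5.4, -1.7, 1.7, -1], [-1.0, -2.0, 6.0, 5.4, -1.7, 1.7, -1], [-1.0, -2.0, 6.0, 5.4, -1.7, 1.7, -1], [-1.0, -1.0, 6.0, 5.4, -1.7, 1.7, -1], [-0.0, -1.0, 6.0, 5.4, -1.7, 1.7, -1], 
end [0.5991 0.1518 0.4004] x az 21.5
```

Call:
carry_out --pt "0 -6 0 5.4 -1.7 1.7 -1" --pt "0 -6 0 5.4 -1.7 1.7 -1" --pt "-1 -6 1 5.4 -1.7 1.7 -1" --pt "-1 -6 2 5.4 -1.7 1.7 -1" --pt "-1 -6 2 5.4 -1.7 1.7 -1" --pt "-1 -5 3 5.4 -1.7 1.7 -1" --pt "-1 -5 3 5.4 -1.7 1.7 -1" --pt "-1 -5 4 5.4 -1.7 1.7 -1"

```text
t: 12.2
tcp_pos: [0.6008, 0.1509, 0.3449]
tcp_rot: [[0.989, -0.14, 0.039], [0.071, 0.698, 0.713], [-0.127, -0.702, 0.7]]
ft_force: [0.1, 0.8, -1.2]
grip_width: 0.446
```

```bash
python3 - <<'E'
from h import *
print(get_obs()['joint_pos'].round(2))
a=np.radians(112);y=np.array([np.cos(a),np.sin(a),0]);z=np.array([0,0,1.])
plan([.6,.15,.4],np.stack([np.cross(y,z),y,z],1),-1,turn=6,maxn=20,grasp=False)
E
```

```text
[ 0.5   0.55 -0.67  1.49 -0.47  1.31  0.06]
rows 8 rv [ 43.5 -13.9  14.1] t 12.2
[-1.0, -5.0, 5.0, 5.4, -1.7, 1.8, -1], [-1.0, -4.0, 5.0, 5.4, -1.7, 1.8, -1], [-1.0, -4.0, 6.0, 5.4, -1.7, 1.8, -1], [-1.0, -3.0, 6.0, 5.4, -1.7, 1.8, -1], [-1.0, -3.0, 6.0, 5.4, -1.7, 1.8, -1], [-1.0, -2.0, 7.0, 5.4, -1.7, 1.8, -1], [-1.0, -1.0, 7.0, 5.4, -1.7, 1.8, -1], [-0.0, -1.0, 7.0, 5.4, -1.7, 1.8, -1], 
end [0.5991 0.1504 0.4008] x az 22.2
```

Call:
carry_out --pt "-1 -5 5 5.4 -1.7 1.8 -1" --pt "-1 -4 5 5.4 -1.7 1.8 -1" --pt "-1 -4 6 5.4 -1.7 1.8 -1" --pt "-1 -3 6 5.4 -1.7 1.8 -1" --pt "-1 -3 6 5.4 -1.7 1.8 -1" --pt "-1 -2 7 5.4 -1.7 1.8 -1" --pt "-1 -1 7 5.4 -1.7 1.8 -1" --pt "0 -1 7 5.4 -1.7 1.8 -1"

```text
t: 13.0
tcp_pos: [0.5995, 0.1504, 0.4002]
tcp_rot: [[0.926, -0.378, 0.006], [0.378, 0.926, 0.007], [-0.008, -0.004, 1.0]]
ft_force: [0.6, -0.2, -0.8]
grip_width: 0.448
```

Call:
carry_out --pt "0 0 0 0 0 0 -1" --pt "0 0 0 0 0 0 -1" --pt "0 0 0 0 0 0 -1"

```text
t: 13.3
tcp_pos: [0.5993, 0.1514, 0.4012]
tcp_rot: [[0.926, -0.377, 0.003], [0.377, 0.926, 0.012], [-0.008, -0.01, 1.0]]
ft_force: [-0.7, -0.2, -1.1]
grip_width: 0.447
```

```bash
python3 - <<'E'
from h import *
o=get_obs();print(o['joint_pos'].round(2),o['tcp_rot'].round(3),o['tcp_pos'])
a=np.radians(112);y=np.array([np.cos(a),np.sin(a),0]);z=np.array([0,0,1.])
plan([.6,.15,.4],np.stack([np.cross(y,z),y,z],1),-1,turn=6,maxn=20,grasp=False)
c=snap('side','side8.png');d=snap('top','top8.png')
K,R,t=c['camera_matrix'],c['R'],c['t']
for cc,n in((c,'s'),(d,'t')):
    X=cc['R']@o['tcp_pos']+cc['t'];u=cc['camera_matrix']@X;u=(u/u[2])[:2].astype(int);print(u);w=60
    a=cc['pixels'][max(0,u[1]-w):u[1]+w,max(0,u[0]-w):u[0]+w];cv2.imwrite('pics/z8%s.png'%n,cv2.resize(a,None,fx=4,fy=4,interpolation=2))
E
```

```text
[ 0.63  0.95 -0.89  1.37 -0.79  1.61  0.4 ] [[ 0.926 -0.377  0.003]
 [ 0.377  0.926  0.012]
 [-0.008 -0.01   1.   ]] [0.59933466 0.15139121 0.4011952 ]
rows 1 rv [ 0.6 -0.4 -0.2] t 13.3
[0.0, -2.0, -1.0, 0.6, -0.4, -0.2, -1], 
end [0.6001 0.1495 0.4002] x az 22.0
[286 103]
[211 189]
```

View pics/side8.png

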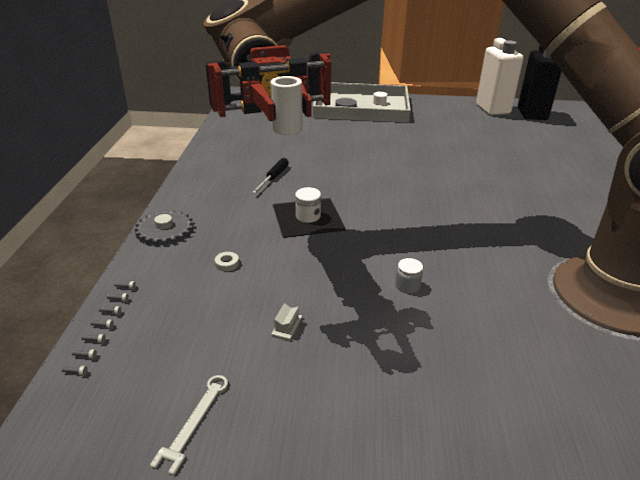

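View pics/z8s.png

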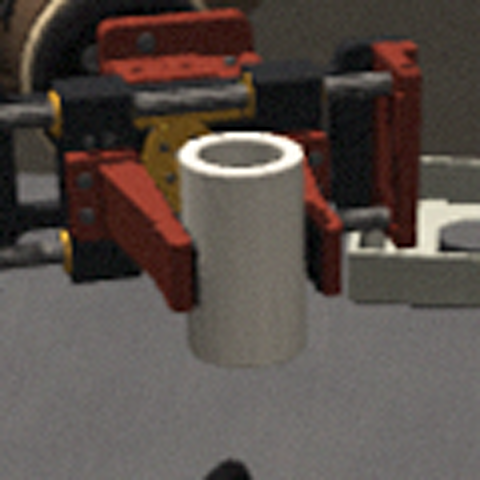

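View pics/z8t.png

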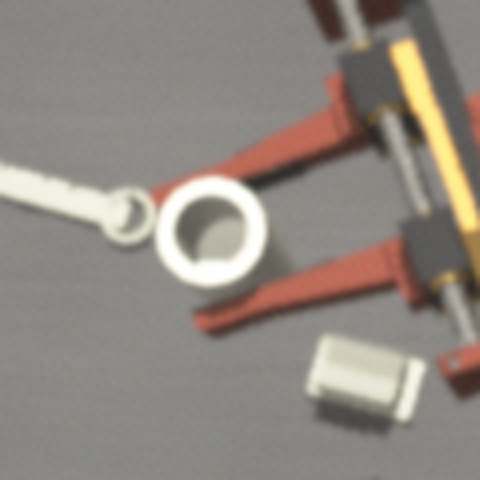

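The hole faces up in both views: side zoom rim at (240,155), top zoom mouth at (210,230). Piston on the mat, and the bystanders look unmoved. I'll check the spacer's actual tilt from the depth, the piston's offset from the mat centre, and the bystanders by image difference.

```bash
python3 - <<'E'
from h import *
from scipy.optimize import least_squares
o=get_obs();c=load('side8.png');W=world(c);p=W[60:140,265:310].reshape(-1,3)
p=p[np.linalg.norm(p-o['tcp_pos'],axis=1)<.07]
cen=o['tcp_pos']+o['tcp_rot'][:,1]*.006
q=p-cen; q=q[(abs(q[:,2])<.031)&(np.hypot(q[:,0],q[:,1])<.027)&(np.hypot(q[:,0],q[:,1])>.014)]
f=lambda v:np.hypot(q[:,0]-v[0]-v[2]*q[:,2],q[:,1]-v[1]-v[3]*q[:,2])-.02
r=least_squares(f,[0,0,0,0],loss='soft_l1',f_scale=.002); print(len(q),'tilt deg x,y',np.degrees(r.x[2:]),'off',r.x[:2],np.std(f(r.x)))
z=p[np.hypot(p[:,0]-cen[0]-r.x[0],p[:,1]-cen[1]-r.x[1])<.022][:,2];print('z range',z.min(),z.max())
# silhouette edges in the side picture
# compare bystanders
for n in('side',):
    a=load(n+'0.png')['pixels'].astype(int);b=c['pixels'].astype(int);d=abs(a-b).max(2)
    for k,(x0,y0,x1,y1) in dict(bearing=(210,248,245,275),tin=(394,255,425,295),wrench=(150,370,232,477),driver=(250,155,292,198),matcorner=(270,198,292,238)).items(): print(k,(d[y0:y1,x0:x1]>40).sum())
m=(W[...,2]>.045)&(W[...,2]<.075)&(abs(W[...,0]-.6)<.06)&(abs(W[...,1]+.2)<.06); pp=W[m];print('piston',(pp.min(0)+pp.max(0))/2,pp[:,2].max())
t=load('top0.png')['pixels'].astype(int);t8=load('top8.png')['pixels'].astype(int)
cv2.imwrite('pics/top8v.png',t8.astype(np.uint8))
E
```

```text
1558 tilt deg x,y [0.00787071 1.71382462] off [ 0.00074625 -0.00142299] 0.002210443351953065
z range 0.36868110935099985 0.4350700264459505
bearing 0
tin 0
wrench 0
driver 0
matcorner 0
piston [ 0.60549953 -0.20402342  0.05695856] 0.0688803481471215
```

View pics/top8v.png

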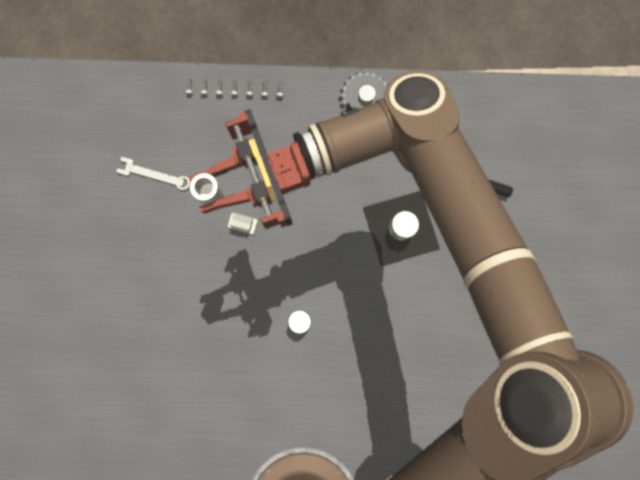

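Everything is in place: the top view shows the piston on the mat centre at (405,225) and no bystander moved. A last trim of about 1° takes out the measured lean.

Call:
carry_out --pt "0 0 0 1 -0.3 0 -1" --pt "0 0 0 0 0 0 -1" --pt "0 0 0 0 0 0 -1" --pt "0 0 0 0 0 0 -1" --pt "0 0 0 0 0 0 -1"

```text
t: 13.9
tcp_pos: [0.5995, 0.1511, 0.4007]
tcp_rot: [[0.926, -0.377, 0.006], [0.377, 0.926, -0.008], [-0.003, 0.01, 1.0]]
ft_force: [0.8, -0.2, -1.6]
grip_width: 0.45
```

```bash
python3 - <<'E'
from h import *
o=get_obs();print(o['tcp_pos'],o['tcp_rot'][:,2],o['ft_force'],o['grip_width'],abs(o['qd']).max(),o['t'])
print(hand_in())
E
```

```text
[0.59951699 0.15110931 0.40072885] [ 0.00618103 -0.00809313  0.99994815] [ 0.84543231 -0.16859885 -1.59279512] 0.4502470480669587 0.0032612831600817883 13.9
the job is handed in; nothing more can be done
None
```

I moved the piston first, then lifted the spacer and turned its hole straight up. The job was handed in at 13.9 s of the 53 s allowed, and no verdict was reported.

- **Piston:** it stands upright on the mat at about (0.605, -0.204), within 1–2 mm of the mat's centre as I measured it.
- **Finding the open end:** the side camera showed the hole in the end facing +y, both in the picture and in the depth readings. I looked again after lifting, and the mouth was at the same end.
- **Spacer:** it is held in the gripper at 45 N with its lower end about 37 cm above the bench. Both cameras show the hole facing up and nothing else touching it.
- **Bystanders:** the side picture showed no change at the bearing, tin, wrench or screwdriver.

**Disagreement on tilt:** before the last trim, the depth fit gave the spacer a lean of about 1.7°, while the tool pose gave about 0.7°. I trimmed by 1°, and the tool pose then read about 0.6° off vertical. I did not take another depth reading after that, so the spacer may still lean by roughly 0.5–1°.

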